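# Unscrew the left-hand fan knob on cleaning day

### The arm

A 7-joint arm with a two-finger parallel gripper is mounted at the origin on the work surface. World frame = base frame: x ahead of the robot, y to its left, z up, the work surface at z = 0. Lengths are in mm, angles in rad, forces in N, time in s.
With the tool pointing down it reaches from about 400 to 875 mm from the base axis. Payload 4.4 kg.
Tool frame: the origin (TCP) lies at the very end of the fingers, on their centre line; the grasp point (between the pads) lies 19 mm behind it; y points along the fingers, z is the direction in which the jaws open and shut, and the axes are right-handed (so a half turn about y gives the same grasp; the last joint's range is limited). The gripper opens to 85 mm and grips with 20 to 120 N. Pads are 22 mm wide; open, the fingers measure 114 mm over their backs; the gripper's body (76 mm by 85 mm) begins 54 mm behind the grasp point. The pads swing forward as they close: fully open they stand 13 mm farther back than shut.
Start: joints at [1.227, 0.628, 0.038, 1.517, -0.027, 0.996, -0.02], TCP at [178.284, -625.086, 231.313] pointing down, gripper open.
Joint ranges: [-3.06, 3.06], [-0.37, 2.12], [-1.25, 1.32], [0.18, 2.47], [-1.1, 4.24], [0.23, 1.98], [-2.94, 2.94]. Speed limits (rad/s): [2.57, 2.57, 3.14, 3.14, 3.14, 3.14, 3.14].

### API

Orientations are given as [roll, pitch, yaw] about the fixed x, y, z axes, in that order (R = Rz(yaw) Ry(pitch) Rx(roll)).
In Python, from cell import * gives the robot as it stands.
- The arm moves only by the tool apply_moves, never from a script. Its argument "targets" is a list of rows, each a list of 6 numbers: the shift along the tool's x, y, z in units of 40 mm (1.0 is 40 mm), then the turn, a rotation vector about the tool's x, y, z in units of 8 degrees (1.0 is 8 degrees). A call has 1 to 12 rows; each row shifts and turns the commanded pose from where the row before left it, along the tool's axes as they then stand; what a row does not reach is not made up. A row lasts 1/8 s, in which the tool goes at most 62.5 mm and 10.7 degrees, less where a joint would pass 70% of its speed; a pose out of reach is approached as far as the arm can. A call is refused whole if a number of a shift passes 1 or a number of a turn 1, either way. A call with a gripper value outside its range is refused whole. "jaw" is the gripper command: -1 is shut, 1 is fully open, values between are in proportion, set as the call begins (left out, the last holds). The fingers move at their own pace and stop on an object; the grip force is fixed at half the most. Time passes only in rows, so rows that do not move let the fingers close. It gives the time, the measured TCP pose, the force and the opening at its end, in the units of the state.
- read_state(): the state, without advancing time (a new reading comes with each control period).
- get_image(name): name is "scene" or "top" or "wrist"; returns the picture (480x640x3 uint8, red, green, blue); there is no depth.
- calibration(name): a dict with "fx", "fy", "cx", "cy" (pixels), "world_from_camera" (4x4, takes a point from camera to world coordinates). Camera axes: x right, y down, z forward; pixel columns grow to the right and rows downward; lengths in mm; the calibration is good to about 2 mm. A picture is of the moment at which its call begins: read the wrist's pose just before it. calibration takes no time and is no camera call; for the wrist camera it gives the pose at the moment of the call.
- finish_job(): hands the job in, once; it reports no verdict.
The state is a dict: "clock": time; "qpos": joint angles; "qd": joint speeds; "tau": joint torques, N m; "eef_pos": TCP position; "tool_rot": TCP orientation; "force": force on the tool from outside, world axes, zero at the start; "torque": the same for the moment, N m; "width": finger opening in mm.
Only numpy, scipy, OpenCV 4.12 (cv2) and the standard library are available. Lean on these libraries where they do the work, as an engineer would, in place of code of your own. Each camera call takes 0.05 s, during which the arm holds its last target. There are 200 camera calls.

### The job

The kitchen fan lies on its back for cleaning. Its blue knob has a left-hand thread: loosen it by turning it clockwise, letting it climb freely without forcing the thread up, down or sideways and without dragging the propeller round, lift it off once it is free, and stand it gently, open side down, in the orange tray. Leave everything else where it is.

Things in the scene. Friction and masses are not known exactly. Their poses are not given: they have to be found in the camera images.
- knob: Blue twelve-sided cap knob, 41 mm across flats, 33 mm tall, about 70 g, white disc on its flat top. Origin: centre of its open underside, z up. Flats face its x axis and every 30 degrees from it. It starts screwed down on the shaft. LEFT-HAND thread: turned clockwise seen from above it climbs; anticlockwise it jams on its seat and drags the propeller round.
- shaft_tip (a point): Tip of the brass threaded shaft, 28 mm across, 19 mm above the knob's seat. The left-hand thread is coarse and many-start: the knob climbs quickly as it turns (by how much is not known: feel it and let it climb), has about 1.5 mm of play up and down, and comes free in less than one turn, where it lifts off without resistance. Turned at a fixed height in the grip, or pulled while engaged, it loads the thread: over 15 N strips it.
- seat (a point): Centre of the knob's seat, on the shaft's axis: a 41 mm steel spring washer that pushes the knob up with about 10 N at the start, falling to 4 N over the first 3 mm of climb, so the knob is stiff at first and then runs free.
- propeller: Grey five-bladed propeller, 200 mm across, 52 mm hub, with the threaded shaft rising from it. Origin: on the shaft's axis at the height of the knob's seat, 68 mm above the fan unit's origin, z up. Hub top 2 mm and blades' upper edges about 5 mm below the seat. It can turn about z, but the motor holds it against 0.6 N m; it should stay within 0.3 rad of where it was.
- fan_unit: White square fan housing, 240 x 240 x 50 mm, fixed to the worktop on its back, open side up. Origin: centre of its underside, z up. The knob stands over its centre.
- tray: Orange open tray, 170 (x) x 150 (y) x 25 mm, wall and floor 4 mm thick, 0.6 kg, loose. Origin: centre of its underside, z up; its inner floor is 4 mm above that. Empty.
- cartridge: White gas cartridge with a red cap and band, standing, 66 mm across, 170 mm tall; origin at its underside. Leave alone.
- mug: Blue mug, 80 mm across, 90 mm tall; origin at its underside. Leave alone.
- jar: Jar with a black lid, 68 mm across, 100 mm tall; origin at its underside. Leave alone.
Not all that is in view belongs to the job. What is meant by the tray is not brown, pink or white, and is the larger of those in its own colour.

How it is judged:
By the outcome, as a careful person would: the job done as asked, in the order asked, and still so for the second after the job is handed in, with the robot touching nothing.
It also fails if it takes over 72 s, if anything falls off the work surface, if the arm or the gripper's body presses on something with over 40 N, if the wrist force passes 120 N, or if a joint passes its speed limit or range.

## Working session

There is one attempt and no reset: what is moved stays moved. The work goes in short steps, Python scripts to look and compute and a tool call to move; the robot and the scene stay as the last step left them, time stands still between calls to the robot, and variables do not carry over. Pictures are saved under pics/ and viewed, about 8 in all and at most 12, crops included, and the job is handed in when it is done.

Besides the shell and the picture viewer there is one more tool, called after "Request:" in YAML: its name, and indented under it one key for each argument. apply_moves: Moves the arm, as the interface text tells. Its arguments: {"type":"object","properties":{"targets":{"type":"array"},"jaw":{"type":"number"}},"required":["targets"]}

```bash
mkdir -p pics; ls; python3 - <<'E'
from cell import *
import cv2,numpy as np
s=read_state();print({k:np.round(v,3).tolist() for k,v in s.items()})
for n in("scene","top"):
    im=get_image(n);cv2.imwrite(f"pics/{n}0.png",im[:,:,::-1])
    c=calibration(n);print(n,c["fx"],c["fy"],c["cx"],c["cy"],np.round(c["world_from_camera"],3).tolist())
E
```

```text
pics
{'clock': 0.0, 'qpos': [1.227, 0.629, 0.038, 1.518, -0.027, 0.996, -0.02], 'qd': [0.001, 0.001, -0.002, -0.0, 0.002, -0.0, -0.002], 'tau': [0.0, -56.34, 1.227, -19.344, 0.011, 0.011, -0.0], 'eef_pos': [178.092, -624.467, 230.401], 'tool_rot': [-1.573, -0.0, -2.864], 'force': [0.335, -0.216, -0.06], 'torque': [0.032, -0.045, -0.017], 'width': 85.654}
scene 552.8272789870643 552.8272789870643 315.3836142290484 237.16267575038407 [[0.677, 0.46, -0.574, 1348.399], [0.736, -0.438, 0.517, -620.823], [-0.014, -0.773, -0.635, 964.064], [0.0, 0.0, 0.0, 1.0]]
top 447.07701173085763 447.07701173085763 312.4824205295958 233.75589643230214 [[-0.013, -0.982, 0.191, 326.405], [-1.0, 0.015, 0.007, 69.155], [-0.01, -0.191, -0.982, 1245.448], [0.0, 0.0, 0.0, 1.0]]
```

View pics/scene0.png

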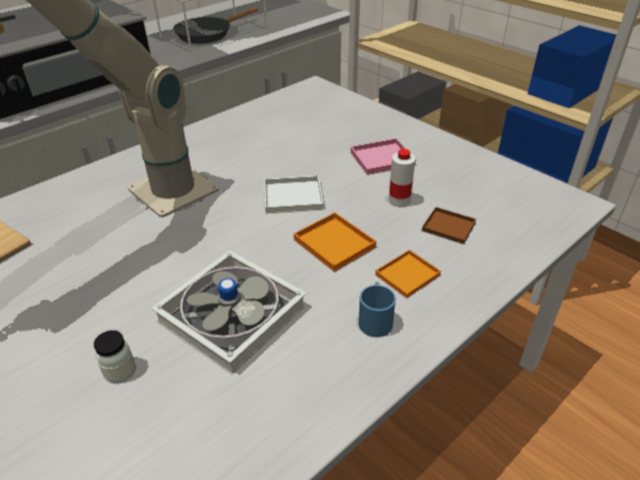

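View pics/top0.png

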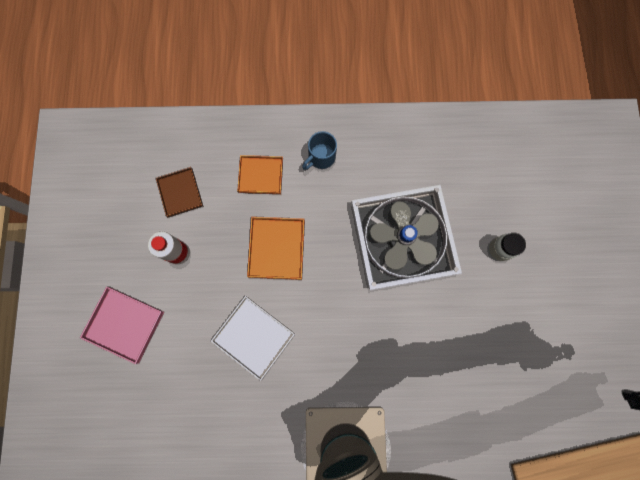

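The top view shows five tray-like things:

| Pixel | Object |
|---|---|
| (276,248) | large orange |
| (261,175) | small orange |
| (180,192) | brown |
| (122,325) | pink |
| (253,337) | white |

The tray I want is the large orange one at (276,248). The blue things are the knob on the fan at (408,234) and the mug at (321,150), and I want the knob.

```bash
cat > h.py <<'E'
from cell import *
import cv2,numpy as np
from scipy.spatial.transform import Rotation as R
def ray(c,uv,z):
    T=np.array(c["world_from_camera"]);d=T[:3,:3]@[(uv[0]-c["cx"])/c["fx"],(uv[1]-c["cy"])/c["fy"],1]
    return T[:3,3]+d*(z-T[2,3])/d[2]
def pix(c,p):
    T=np.linalg.inv(c["world_from_camera"]);q=T[:3,:3]@p+T[:3,3]
    return np.array([c["fx"]*q[0]/q[2]+c["cx"],c["fy"]*q[1]/q[2]+c["cy"]])
def blobs(m,amin=30):
    cs,_=cv2.findContours(m.astype(np.uint8),cv2.RETR_EXTERNAL,cv2.CHAIN_APPROX_NONE)
    return sorted([c for c in cs if cv2.contourArea(c)>amin],key=cv2.contourArea,reverse=True)
def hsv(im): return cv2.cvtColor(im,cv2.COLOR_RGB2HSV).astype(int)
def pose():
    s=read_state();return np.array(s["eef_pos"]),R.from_euler("xyz",s["tool_rot"]),s
def delta(p,r):
    """units from the measured pose to a world pose: shift (40mm), rotvec (8deg), tool axes"""
    p0,r0,_=pose()
    return np.round(r0.inv().apply(np.array(p)-p0)/40,3),np.round(np.degrees((r0.inv()*r).as_rotvec())/8,3)
def down(yaw): # z (jaw) axis at world angle yaw, y down
    z=np.array([np.cos(yaw),np.sin(yaw),0]);y=np.array([0,0,-1.]);return R.from_matrix(np.c_[np.cross(y,z),y,z])
E
python3 - <<'E'
from h import *
for n in("top","scene"):
    im=cv2.imread(f"pics/{n}0.png")[:,:,::-1];c=calibration(n);h=hsv(im.copy())
    o=blobs((abs(h[...,0]-15)<7)&(h[...,1]>180)&(h[...,2]>110),300)
    for b in o[:3]:
        r=cv2.minAreaRect(b); print(n,"orange",r,np.round([ray(c,p,25)[:2] for p in cv2.boxPoints(r)]).tolist(),ray(c,r[0],12).round(1))
    b=blobs((abs(h[...,0]-112)<10)&(h[...,1]>150)&(h[...,2]>60),20)
    for k in b[:4]:
        x,y,w,hh=cv2.boundingRect(k);print(n,"blue",x,y,w,hh)
        m=np.zeros(im.shape[:2],np.uint8);cv2.drawContours(m,[cv2.convexHull(k)],-1,1,-1)
        wt=blobs((m>0)&(h[...,1]<90)&(h[...,2]>150),4)
        if wt: M=cv2.moments(wt[0]);u=(M["m10"]/M["m00"],M["m01"]/M["m00"]);print("  disc",np.round(u,2),ray(c,u,101).round(1))
p,r,s=pose();print(p,r.as_matrix().round(3).tolist())
t=cv2.imread("pics/top0.png");a=cv2.resize(t[190:290,350:480],None,fx=4,fy=4,interpolation=3);b=cv2.resize(t[150:290,230:310],None,fx=2.85,fy=2.85,interpolation=3)[:400]
cv2.imwrite("pics/crop1.png",np.hstack([a,b[:a.shape[0]] if b.shape[0]>=400 else cv2.resize(b,(b.shape[1],400))]))
E
```

```text
top orange ((259.58575439453125, 174.8414764404297), (42.17160415649414, 34.85283660888672), 1.847610354423523) [[689.0, 288.0], [793.0, 286.0], [787.0, 165.0], [683.0, 168.0]] [741.7 228.3  12. ]
top blue 402 226 15 15
  disc [409.65 232.21] [ 549.1 -175.8  101. ]
scene orange ((333.81707763671875, 239.35369873046875), (67.3108901977539, 48.57004165649414), 38.65980911254883) [[456.0, 99.0], [385.0, 278.0], [621.0, 247.0], [668.0, 87.0]] [527.9 184.7  12. ]
scene orange ((407.8076477050781, 272.4615173339844), (38.274314880371094, 53.5285758972168), 56.3099365234375) [[699.0, 161.0], [702.0, 331.0], [816.0, 273.0], [807.0, 116.0]] [749.4 228.5  12. ]
scene blue 529 26 86 81
scene blue 499 107 84 75
scene blue 585 121 26 53
scene blue 218 280 19 20
  disc [226.76 284.01] [ 552.1 -173.1  101. ]
[ 178.1651157  -624.55239759  230.49654248] [[-0.962, -0.0, 0.274], [-0.274, 0.002, -0.962], [0.0, -1.0, -0.002]]
```

View pics/crop1.png

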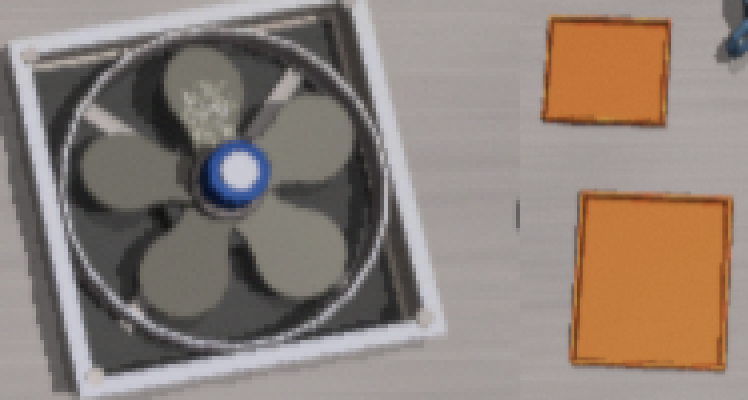

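The crop confirms both choices: the blue knob with its white disc at top pixel (409,233), and the large orange tray at (276,248). I'll move above the knob now.

Request:
apply_moves:
  targets:
    - [-1,0,-0.69,0,0,0]
    - [-1,0,-0.69,0,0,0]
    - [-1,0,-0.69,0,0,0]
    - [-1,0,-0.69,0,0,0]
    - [-1,0,-0.69,0,0,0]
    - [-1,0,-0.69,0,0,0]
    - [-1,0,-0.69,0,0,0]
    - [-1,0,-0.69,0,0,0]
    - [-1,0,-0.69,0,0,0]
    - [-1,0,-0.69,0,0,0]
    - [-1,0,-0.69,0,0,0]
    - [-1,0,-0.69,0,0,0]

```text
clock: 1.6
eef_pos: [549.7, -173.6, 231.0]
tool_rot: [-1.571, -0.001, -2.864]
force: [-0.2, -0.7, -0.7]
width: 85.3
```

```bash
python3 - <<'E'
from h import *
c=calibration("top");print("tray",ray(c,(276.3,248.3),10).round(1))
p,r,s=pose();print(p.round(1),np.round(s["tool_rot"],3),np.round(s["qpos"],3))
c=calibration("wrist");im=get_image("wrist");cv2.imwrite("pics/w1.png",im[:,:,::-1])
print(np.round(c["world_from_camera"],3).tolist(),c["fx"],c["cx"],c["cy"],pix(c,[550.5,-174.5,101]))
E
```

```text
tray [526.5 179.7  10. ]
[ 549.7 -173.6  231. ] [-1.571e+00 -1.000e-03 -2.864e+00] [ 0.248  0.522  0.013  1.728 -0.008  0.892 -1.028]
[[0.275, -0.915, -0.297, 626.983], [-0.962, -0.261, -0.085, -151.955], [0.0, 0.309, -0.951, 373.406], [0.0, 0.0, 0.0, 1.0]] 348.6679916231241 317.8466693696398 246.11886983146144 [318.66752728 235.88586278]
```

View pics/w1.png

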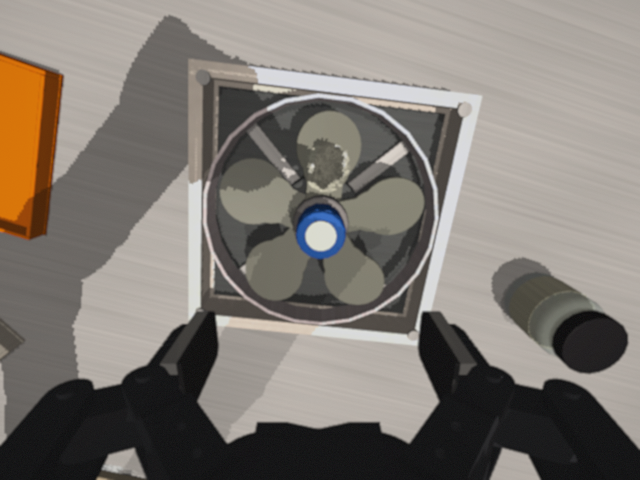

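The knob sits at wrist pixel (320,236), with the white disc facing up. Clockwise tool turns lower q7, so I'll first unwind anticlockwise in the air to leave room for most of a turn, lowering as I go.

Request:
apply_moves:
  targets:
    - [0,0.1,0,0,-1,0]
    - [0,0.1,0,0,-1,0]
    - [0,0.1,0,0,-1,0]
    - [0,0.1,0,0,-1,0]
    - [0,0.1,0,0,-1,0]
    - [0,0.1,0,0,-1,0]
    - [0,0.1,0,0,-1,0]
    - [0,0.1,0,0,-1,0]
    - [0,0.1,0,0,-1,0]
    - [0,0.1,0,0,-1,0]
    - [0,0.1,0,0,-1,0]
    - [0,0.1,0,0,-1,0]

```text
clock: 3.15
eef_pos: [548.6, -175.2, 182.8]
tool_rot: [-1.571, 0.0, -1.184]
force: [-0.3, -0.3, 0.4]
width: 85.1
```

Request:
apply_moves:
  targets:
    - [0,0.1,0,0,-1,0]
    - [0,0.1,0,0,-1,0]
    - [0,0.1,0,0,-1,0]
    - [0,0.1,0,0,-1,0]
    - [0,0.1,0,0,-1,0]
    - [0,0.1,0,0,-1,0]
    - [0,0.1,0,0,-1,0]
    - [0,0.1,0,0,-1,0]
    - [0,0.1,0,0,-1,0]
    - [0,0.1,0,0,-1,0]
    - [0,0.1,0,0,-1,0]
    - [0,0.1,0,0,-1,0]

```text
clock: 4.65
eef_pos: [548.6, -175.3, 134.8]
tool_rot: [-1.57, 0.001, 0.492]
force: [-0.2, -0.7, 0.2]
width: 85.1
```

```bash
cat > knob.py <<'E'
from h import *
import sys
def look(name,z=101):
    p,r,s=pose();c=calibration("wrist");im=get_image("wrist");cv2.imwrite(f"pics/{name}.png",im[:,:,::-1])
    h=hsv(im);blue=(abs(h[...,0]-112)<12)&(h[...,1]>110)&(h[...,2]>40)
    b=max(blobs(blue,100),key=cv2.contourArea);hull=cv2.convexHull(b)
    m=np.zeros(im.shape[:2],np.uint8);cv2.drawContours(m,[hull],-1,1,-1)
    w=blobs((m>0)&(h[...,1]<100)&(h[...,2]>120),20)[0];M=cv2.moments(w)
    u=(M["m10"]/M["m00"],M["m01"]/M["m00"]);disc=ray(c,u,z)
    # far-side silhouette = top rim: project to z, keep points away from camera
    P=np.array([ray(c,q[0],z)[:2] for q in b])-disc[:2]
    d=np.array(c["world_from_camera"])[:2,3]-disc[:2];d/=np.linalg.norm(d)
    P=P[P@d<-2];th=np.arctan2(P[:,1],P[:,0]);rad=np.hypot(*P.T)
    A=np.c_[np.ones_like(th),np.cos(th),np.sin(th),np.cos(12*th),np.sin(12*th)]
    x=np.linalg.lstsq(A,rad,rcond=None)[0]
    corner=np.degrees(np.arctan2(x[4],x[3]))/12
    print(name,"tcp",p.round(1),"q7",round(s["qpos"][6],3),"disc",disc.round(1),u,"fit",x.round(2),"flat deg mod30",round((corner+15)%30,1),
     "jaw yaw deg",np.degrees(np.arctan2(*r.as_matrix()[[1,0],2])).round(1),"amp",np.hypot(*x[3:]).round(2))
    x,y,ww,hh=cv2.boundingRect(b);return im[max(0,y-15):y+hh+15,max(0,x-15):x+ww+15]
if __name__=="__main__":
    k=look(sys.argv[1],float(sys.argv[2]) if len(sys.argv)>2 else 101);cv2.imwrite("pics/"+sys.argv[1]+"c.png",cv2.resize(k,None,fx=5,fy=5,interpolation=2)[:600,:800,::-1])
E
python3 knob.py k1
```

```text
k1 tcp [ 548.6 -175.3  134.8] q7 1.64 disc [ 551.2 -175.7  101. ] (315.975, 286.0282467532468) fit [ 1.953e+01 -5.100e-01 -2.200e-01 -3.000e-02 -1.000e-02] flat deg mod30 1.4 jaw yaw deg 118.2 amp 0.03
```

View pics/k1c.png

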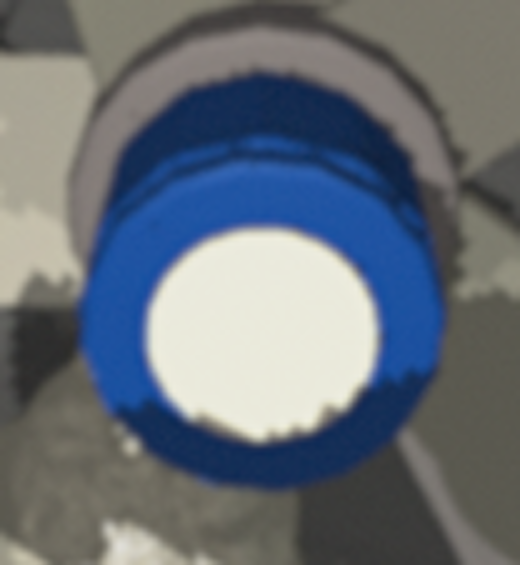

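The crop shows the knob's top rim with flats facing image left (80,310), right (443,320) and bottom (270,487), so the jaws are already nearly square to the flats. I'll refine the angle numerically.

```bash
python3 - <<'E'
from h import *
from scipy.optimize import least_squares
p,r,s=pose();print(np.round(s["qpos"],3))
c=calibration("wrist");im=cv2.imread("pics/k1.png").astype(np.float32)
x0,y0=230,210;f=6
g=cv2.resize(im[y0:y0+150,x0:x0+180],None,fx=f,fy=f,interpolation=cv2.INTER_CUBIC)
sat=(g[...,0]-g[...,2])/(g.sum(2)+1)
b=blobs(sat>0.28,500)[0][:,0]
px=(b+0.5)/f-0.5+[x0,y0]
P=np.array([ray(c,q,101)[:2] for q in px])
C0=np.array([550.7,-175.9]);d=np.array(c["world_from_camera"])[:2,3]-C0;d/=np.linalg.norm(d)
P=P[(P-C0)@d<-2]
def res(v):
    q=P-v[:2];th=np.arctan2(q[:,1],q[:,0])-v[3];th=(th+np.pi/12)%(np.pi/6)-np.pi/12
    return np.hypot(*q.T)*np.cos(th)-v[2]
for a in range(0,30,5):
    o=least_squares(res,[*C0,20.5,np.radians(a)],loss="soft_l1",f_scale=.2);print(a,o.x[:3].round(2),np.degrees(o.x[3]).round(1)%30,round(o.cost,2))
E
```

```text
[ 0.771  0.79  -0.848  1.805  0.745  0.903  1.643]
0 [ 550.14 -176.02   19.04] 29.3 13.0
5 [ 550.13 -176.03   19.05] 28.8 13.0
10 [ 550.13 -176.03   19.05] 28.8 13.0
15 [ 550.14 -176.02   19.04] 29.3 13.0
20 [ 550.14 -176.02   19.04] 29.3 13.0
25 [ 549.93 -176.03   19.24] 8.3 13.94
```

The flats lie at about 29° mod 30 and the jaw is at 118°, so they are aligned. The knob is at about (550.4, -175.7). Next I descend and grip.

Request:
apply_moves:
  targets:
    - [0.035,0.2,-0.03,0,-0.1,0]
    - [0,0.35,0,0,0,0]
    - [0,0.35,0,0,0,0]
    - [0,0.35,0,0,0,0]
    - [0,0.25,0,0,0,0]
    - [0,0.12,0,0,0,0]
    - [0,0,0,0,0,0]
    - [0,0,0,0,0,0]

```text
clock: 5.7
eef_pos: [551.3, -175.4, 71.0]
tool_rot: [-1.571, -0.001, 0.501]
force: [0.0, -0.2, 0.9]
width: 85.6
```

```bash
python3 - <<'E'
from h import *
p,r,s=pose();print(p.round(2),np.round(s["force"],2),np.round(s["torque"],3),s["width"])
E
```

```text
[ 551.27 -175.35   70.95] [ 0.01 -0.18  0.92] [-0.053  0.011 -0.01 ] 85.64180195317796
```

Request:
apply_moves:
  targets:
    - [-0.015,0,0,0,0,0]
    - [0,0,0,0,0,0]
    - [0,0,0,0,0,0]
    - [0,0,0,0,0,0]
    - [0,0,0,0,0,0]
    - [0,0,0,0,0,0]
    - [0,0,0,0,0,0]
    - [0,0,0,0,0,0]
  jaw: -1

```text
clock: 6.7
eef_pos: [550.4, -175.7, 71.0]
tool_rot: [-1.571, 0.0, 0.501]
force: [-1.0, -0.3, 4.9]
width: 40.3
```

```bash
cat > st.py <<'E'
from h import *
f=[];t=[]
for i in range(1):
    p,r,s=pose()
print(s["clock"],p.round(2),"yaw",np.round(np.degrees(s["tool_rot"]),1),"F",np.round(s["force"],2),"Ftool",r.inv().apply(s["force"]).round(2),"T",np.round(s["torque"],3),"w",round(s["width"],2),"q",np.round(s["qpos"],2))
E
python3 st.py
```

```text
6.7 [ 550.38 -175.67   70.97] yaw [-90.    0.   28.7] F [-1.05 -0.33  4.85] Ftool [-1.08 -4.85  0.21] T [0.068 0.363 0.055] w 40.3 q [ 0.73  0.87 -0.77  1.84  0.84  0.8   1.57]
```

Request:
apply_moves:
  targets:
    - [0,-0.005,0,0,0.5,0]
    - [0,0,0,0,0,0]

```text
clock: 6.95
eef_pos: [550.7, -175.7, 71.2]
tool_rot: [-1.571, -0.001, 0.432]
force: [-2.1, -0.1, 5.7]
width: 40.4
```

```bash
python3 st.py
```

```text
6.95 [ 550.69 -175.69   71.18] yaw [-90.   -0.   24.7] F [-2.08 -0.13  5.74] Ftool [-1.94 -5.75  0.75] T [ 0.063  0.235 -0.077] w 40.39 q [ 0.72  0.87 -0.76  1.84  0.83  0.79  1.51]
```

Request:
apply_moves:
  targets:
    - [0,-0.005,0,0,0.5,0]
    - [0,0,0,0,0,0]

```text
clock: 7.2
eef_pos: [550.9, -175.7, 71.4]
tool_rot: [-1.572, -0.001, 0.362]
force: [-0.4, -0.1, 4.3]
width: 40.3
```

```bash
python3 st.py
```

```text
7.2 [ 550.92 -175.71   71.38] yaw [-90.   -0.1  20.8] F [-0.38 -0.14  4.33] Ftool [-0.4  -4.33  0.  ] T [ 0.014  0.186 -0.118] w 40.29 q [ 0.71  0.86 -0.74  1.84  0.82  0.78  1.46]
```

Request:
apply_moves:
  targets:
    - [0,-0.006,0,0,0.5,0]
    - [0,-0.006,0,0,0.5,0]
    - [0,0,0,0,0,0]

```text
clock: 7.58
eef_pos: [551.1, -175.7, 71.9]
tool_rot: [-1.572, -0.001, 0.224]
force: [0.8, -0.9, 5.6]
width: 40.4
```

```bash
python3 st.py
```

```text
7.575 [ 551.13 -175.71   71.88] yaw [-90.   -0.1  12.8] F [ 0.84 -0.86  5.57] Ftool [ 0.64 -5.57 -1.03] T [-0.069 -0.072 -0.044] w 40.41 q [ 0.69  0.85 -0.71  1.84  0.79  0.76  1.34]
```

Request:
apply_moves:
  targets:
    - [0,-0.006,0,0,0.5,0]
    - [0,-0.006,0,0,0.5,0]
    - [0,0,0,0,0,0]

```text
clock: 7.95
eef_pos: [551.0, -175.6, 72.2]
tool_rot: [-1.571, -0.001, 0.084]
force: [-0.7, -0.0, 5.4]
width: 40.1
```

```bash
python3 st.py
```

```text
7.95 [ 551.01 -175.64   72.24] yaw [-90.   -0.1   4.8] F [-0.71 -0.02  5.41] Ftool [-0.7  -5.41  0.04] T [-0.012 -0.055 -0.085] w 40.15 q [ 0.67  0.84 -0.68  1.84  0.76  0.74  1.23]
```

Request:
apply_moves:
  targets:
    - [0,-0.012,0,0,1,0]
    - [0,-0.012,0,0,1,0]
    - [0,0,0,0,0,0]

```text
clock: 8.32
eef_pos: [550.8, -175.6, 73.1]
tool_rot: [-1.571, -0.001, -0.194]
force: [0.0, 0.3, 4.1]
width: 40.3
```

```bash
python3 st.py
```

```text
8.325 [ 550.81 -175.57   73.07] yaw [-90.   -0.1 -11.1] F [0.02 0.26 4.11] Ftool [-0.03 -4.11  0.26] T [-0.013 -0.069 -0.062] w 40.32 q [ 0.63  0.82 -0.61  1.84  0.69  0.71  1.01]
```

Request:
apply_moves:
  targets:
    - [0,-0.012,0,0,1,0]
    - [0,-0.012,0,0,1,0]
    - [0,0,0,0,0,0]

```text
clock: 8.7
eef_pos: [550.1, -175.5, 73.5]
tool_rot: [-1.571, 0.001, -0.472]
force: [0.4, -0.2, 1.5]
width: 40.1
```

```bash
python3 st.py
```

```text
8.7 [ 550.11 -175.52   73.51] yaw [-90.   0. -27.] F [ 0.45 -0.17  1.45] Ftool [ 0.47 -1.45  0.05] T [ 0.064 -0.024 -0.065] w 40.11 q [ 0.59  0.8  -0.54  1.84  0.62  0.68  0.79]
```

Request:
apply_moves:
  targets:
    - [0,0,0,0,1,0]
    - [0,0,0,0,0,0]

```text
clock: 8.95
eef_pos: [550.2, -175.6, 73.5]
tool_rot: [-1.571, 0.0, -0.611]
force: [0.4, -0.2, 1.3]
width: 40.0
```

```bash
python3 st.py
```

```text
8.95 [ 550.16 -175.56   73.52] yaw [-90.   0. -35.] F [ 0.44 -0.19  1.3 ] Ftool [ 0.46 -1.3   0.09] T [ 0.104 -0.066 -0.003] w 40.03 q [ 0.57  0.79 -0.5   1.84  0.59  0.66  0.68]
```

Request:
apply_moves:
  targets:
    - [0,-0.006,0,0,1,0]
    - [0,0,0,0,0,0]

```text
clock: 9.2
eef_pos: [550.1, -175.6, 73.8]
tool_rot: [-1.571, 0.0, -0.75]
force: [-0.5, -0.1, 1.2]
width: 40.2
```

```bash
python3 st.py
```

```text
9.2 [ 550.12 -175.59   73.8 ] yaw [-90.   0. -43.] F [-0.54 -0.06  1.2 ] Ftool [-0.35 -1.19 -0.41] T [ 0.04  -0.053  0.029] w 40.25 q [ 0.55  0.78 -0.46  1.84  0.55  0.65  0.58]
```

Request:
apply_moves:
  targets:
    - [0,0,0,0,1,0]
    - [0,0,0,0,0,0]

```text
clock: 9.45
eef_pos: [550.5, -175.5, 74.2]
tool_rot: [-1.571, -0.0, -0.889]
force: [0.0, -0.4, 2.4]
width: 40.3
```

```bash
python3 st.py
```

```text
9.45 [ 550.48 -175.5    74.15] yaw [-90.  -0. -51.] F [ 0.04 -0.4   2.44] Ftool [ 0.33 -2.44 -0.22] T [ 0.066 -0.034 -0.04 ] w 40.32 q [ 0.53  0.77 -0.43  1.84  0.51  0.64  0.47]
```

Request:
apply_moves:
  targets:
    - [0,0,0,0,1,0]
    - [0,0,0,0,0,0]

```text
clock: 9.7
eef_pos: [550.7, -175.7, 74.6]
tool_rot: [-1.57, -0.001, -1.03]
force: [-0.5, 0.8, 6.1]
width: 39.9
```

```bash
python3 st.py
```

```text
9.7 [ 550.7  -175.68   74.59] yaw [-90.  -0. -59.] F [-0.51  0.82  6.14] Ftool [-0.96 -6.14 -0.02] T [ 0.05   0.089 -0.059] w 39.94 q [ 0.51  0.77 -0.39  1.84  0.47  0.62  0.37]
```

Holding height loads the thread: Fz rises to 6 N. That puts the lead at about 15 mm per turn, or about 0.35 mm per 8°. I'll go to mid-play and follow that rate.

Request:
apply_moves:
  targets:
    - [0,-0.015,0,0,0,0]
    - [0,-0.009,0,0,1,0]
    - [0,-0.009,0,0,1,0]
    - [0,0,0,0,0,0]

```text
clock: 10.2
eef_pos: [550.5, -175.6, 75.7]
tool_rot: [-1.571, -0.0, -1.311]
force: [-0.0, 0.0, 5.4]
width: 40.3
```

```bash
python3 st.py
```

```text
10.2 [ 550.51 -175.63   75.69] yaw [-90.   -0.  -75.1] F [-0.01  0.02  5.37] Ftool [-0.02 -5.37 -0.  ] T [ 0.041  0.07  -0.008] w 40.29 q [ 0.46  0.75 -0.32  1.84  0.38  0.6   0.17]
```

Request:
apply_moves:
  targets:
    - [0,-0.009,0,0,1,0]
    - [0,-0.009,0,0,1,0]
    - [0,0,0,0,0,0]

```text
clock: 10.58
eef_pos: [550.6, -175.7, 76.7]
tool_rot: [-1.57, -0.001, -1.59]
force: [-0.2, 0.1, 7.5]
width: 40.0
```

```bash
python3 st.py
```

```text
10.575 [ 550.63 -175.71   76.67] yaw [-90.   -0.  -91.1] F [-0.2   0.14  7.5 ] Ftool [-0.13 -7.5  -0.2 ] T [ 0.002  0.14  -0.009] w 39.97 q [ 0.41  0.74 -0.24  1.84  0.3   0.59 -0.03]
```

Request:
apply_moves:
  targets:
    - [0,-0.012,0,0,0,0]
    - [0,-0.013,0,0,0,0]
    - [0,0,0,0,0,0]

```text
clock: 10.95
eef_pos: [550.3, -175.7, 76.9]
tool_rot: [-1.571, 0.0, -1.592]
force: [0.6, -0.3, 1.9]
width: 40.3
```

```bash
python3 st.py
```

```text
10.95 [ 550.3  -175.69   76.89] yaw [-90.    0.  -91.2] F [ 0.62 -0.26  1.87] Ftool [ 0.25 -1.87  0.62] T [-0.016 -0.172  0.013] w 40.33 q [ 0.41  0.74 -0.24  1.84  0.3   0.59 -0.04]
```

Request:
apply_moves:
  targets:
    - [0,-0.013,0,0,1,0]
    - [0,-0.013,0,0,1,0]
    - [0,0,0,0,0,0]

```text
clock: 11.32
eef_pos: [550.1, -175.5, 78.0]
tool_rot: [-1.571, -0.0, -1.87]
force: [-0.3, -0.3, 1.9]
width: 40.6
```

```bash
python3 st.py
```

```text
11.325 [ 550.09 -175.48   77.96] yaw [ -90.    -0.  -107.2] F [-0.32 -0.28  1.85] Ftool [ 0.36 -1.85 -0.23] T [0.02  0.048 0.017] w 40.62 q [ 0.37  0.74 -0.17  1.85  0.21  0.58 -0.23]
```

Request:
apply_moves:
  targets:
    - [0,-0.013,0,0,1,0]
    - [0,-0.013,0,0,1,0]
    - [0,0,0,0,0,0]

```text
clock: 11.7
eef_pos: [550.1, -175.5, 79.1]
tool_rot: [-1.571, -0.0, -2.148]
force: [-0.8, 0.5, 1.5]
width: 40.0
```

```bash
python3 st.py
```

```text
11.7 [ 550.14 -175.52   79.05] yaw [ -90.    -0.  -123.1] F [-0.79  0.51  1.53] Ftool [ 0.   -1.53 -0.95] T [ 0.054  0.041 -0.03 ] w 40.04 q [ 0.32  0.73 -0.09  1.85  0.11  0.57 -0.42]
```

Request:
apply_moves:
  targets:
    - [0,-0.013,0,0,1,0]
    - [0,-0.013,0,0,1,0]
    - [0,0,0,0,0,0]

```text
clock: 12.08
eef_pos: [550.2, -175.5, 80.1]
tool_rot: [-1.571, -0.0, -2.426]
force: [-0.2, -0.6, 2.7]
width: 40.3
```

```bash
python3 st.py
```

```text
12.075 [ 550.17 -175.51   80.09] yaw [ -90.   -0. -139.] F [-0.24 -0.65  2.73] Ftool [ 0.6  -2.73  0.33] T [0.037 0.023 0.012] w 40.33 q [ 0.27  0.73 -0.02  1.85  0.02  0.57 -0.62]
```

Request:
apply_moves:
  targets:
    - [0,-0.014,0,0,1,0]
    - [0,-0.014,0,0,1,0]
    - [0,0,0,0,0,0]

```text
clock: 12.45
eef_pos: [550.1, -175.5, 81.1]
tool_rot: [-1.571, -0.001, -2.705]
force: [0.5, -0.1, 1.2]
width: 40.4
```

```bash
python3 st.py
```

```text
12.45 [ 550.11 -175.52   81.14] yaw [ -90.   -0. -155.] F [ 0.53 -0.09  1.2 ] Ftool [-0.44 -1.2   0.3 ] T [0.032 0.    0.006] w 40.4 q [ 0.22  0.73  0.06  1.85 -0.07  0.57 -0.81]
```

Request:
apply_moves:
  targets:
    - [0,-0.013,0,0,1,0]
    - [0,-0.014,0,0,1,0]
    - [0,0,0,0,0,0]

```text
clock: 12.82
eef_pos: [550.2, -175.5, 82.2]
tool_rot: [-1.571, -0.001, -2.984]
force: [-0.9, -0.4, 0.5]
width: 40.4
```

```bash
python3 st.py
```

```text
12.825 [ 550.18 -175.54   82.24] yaw [ -90.    -0.  -170.9] F [-0.89 -0.42  0.49] Ftool [ 0.95 -0.49  0.28] T [ 0.004  0.014 -0.038] w 40.41 q [ 0.18  0.73  0.13  1.85 -0.16  0.57 -1.  ]
```

Request:
apply_moves:
  targets:
    - [0,-0.013,0,0,1,0]
    - [0,-0.013,0,0,1,0]
    - [0,0,0,0,0,0]

```text
clock: 13.2
eef_pos: [550.2, -175.5, 83.3]
tool_rot: [-1.571, -0.0, 3.02]
force: [0.3, 0.9, 2.8]
width: 40.4
```

```bash
python3 st.py
```

```text
13.2 [ 550.21 -175.53   83.31] yaw [-90.   -0.  173.1] F [0.27 0.85 2.82] Ftool [-0.17 -2.82 -0.88] T [0.013 0.087 0.016] w 40.36 q [ 0.13  0.74  0.21  1.85 -0.26  0.58 -1.19]
```

Request:
apply_moves:
  targets:
    - [0,-0.013,0,0,1,0]
    - [0,-0.014,0,0,1,0]
    - [0,0,0,0,0,0]

```text
clock: 13.58
eef_pos: [550.2, -175.6, 84.4]
tool_rot: [-1.571, -0.0, 2.741]
force: [-0.2, -0.0, 1.3]
width: 40.2
```

```bash
python3 st.py
```

```text
13.575 [ 550.24 -175.56   84.39] yaw [-90.   -0.  157.1] F [-0.25 -0.04  1.33] Ftool [ 0.21 -1.33  0.13] T [ 0.05  -0.001 -0.002] w 40.21 q [ 0.08  0.74  0.29  1.85 -0.35  0.6  -1.39]
```

Request:
apply_moves:
  targets:
    - [0,-0.013,0,0,1,0]
    - [0,-0.014,0,0,1,0]
    - [0,0,0,0,0,0]

```text
clock: 13.95
eef_pos: [550.2, -175.5, 85.5]
tool_rot: [-1.57, -0.0, 2.462]
force: [0.4, -0.1, 1.7]
width: 40.3
```

```bash
python3 st.py
```

```text
13.95 [ 550.23 -175.52   85.46] yaw [-90.   -0.  141.1] F [ 0.42 -0.12  1.73] Ftool [-0.4  -1.73 -0.16] T [0.034 0.042 0.025] w 40.32 q [ 0.03  0.75  0.36  1.85 -0.44  0.61 -1.58]
```

Request:
apply_moves:
  targets:
    - [0,-0.013,0,0,1,0]
    - [0,-0.014,0,0,1,0]
    - [0,0,0,0,0,0]

```text
clock: 14.32
eef_pos: [549.9, -175.5, 86.3]
tool_rot: [-1.57, -0.001, 2.183]
force: [0.0, -0.1, -0.7]
width: 40.0
```

```bash
python3 st.py
```

```text
14.325 [ 549.94 -175.49   86.27] yaw [-89.9  -0.  125.1] F [ 0.04 -0.11 -0.68] Ftool [-0.11  0.68  0.03] T [ 0.021  0.015 -0.021] w 39.99 q [-0.01  0.77  0.44  1.85 -0.52  0.64 -1.78]
```

Request:
apply_moves:
  targets:
    - [0,0,0,0,1,0]
    - [0,0,0,0,1,0]
    - [0,0,0,0,0,0]

```text
clock: 14.7
eef_pos: [550.0, -175.5, 86.3]
tool_rot: [-1.57, -0.0, 1.904]
force: [-0.1, -0.0, -0.5]
width: 40.3
```

```bash
python3 st.py
```

```text
14.7 [ 550.03 -175.53   86.34] yaw [-89.9  -0.  109.1] F [-0.12 -0.05 -0.48] Ftool [-0.01  0.48  0.13] T [-0.047 -0.015  0.007] w 40.32 q [-0.06  0.79  0.52  1.85 -0.6   0.66 -1.99]
```

Request:
apply_moves:
  targets:
    - [0,0,0,0,1,0]
    - [0,0,0,0,1,0]
    - [0,0,0,0,0,0]

```text
clock: 15.08
eef_pos: [550.1, -175.6, 86.4]
tool_rot: [-1.57, 0.0, 1.624]
force: [-0.8, 0.2, -0.1]
width: 39.7
```

```bash
python3 st.py
```

```text
15.075 [ 550.12 -175.58   86.42] yaw [-90.    0.   93.1] F [-0.83  0.2  -0.05] Ftool [0.25 0.05 0.82] T [ 0.048 -0.041  0.041] w 39.7 q [-0.1   0.81  0.59  1.86 -0.68  0.69 -2.19]
```

After 32° more at fixed height there is no load, only the knob's weight, so the thread is free. I'll lift gently and check.

Request:
apply_moves:
  targets:
    - [0,-0.015,0,0,0,0]
    - [0,-0.015,0,0,0,0]
    - [0,0,0,0,0,0]

```text
clock: 15.45
eef_pos: [550.4, -175.7, 88.0]
tool_rot: [-1.571, -0.0, 1.619]
force: [0.1, 0.5, -0.9]
width: 40.2
```

```bash
python3 st.py
```

```text
15.45 [ 550.4  -175.75   88.03] yaw [-90.   -0.   92.8] F [ 0.12  0.45 -0.93] Ftool [ 0.44  0.93 -0.15] T [ 0.02  -0.006  0.008] w 40.16 q [-0.1   0.8   0.6   1.85 -0.68  0.7  -2.2 ]
```

Request:
apply_moves:
  targets:
    - [0,-0.025,0,0,0,0]
    - [0,-0.025,0,0,0,0]
    - [0,0,0,0,0,0]

```text
clock: 15.82
eef_pos: [550.4, -175.6, 90.0]
tool_rot: [-1.571, 0.0, 1.618]
force: [-0.1, -0.1, -0.3]
width: 40.0
```

```bash
python3 st.py
```

```text
15.825 [ 550.41 -175.64   89.98] yaw [-90.    0.   92.7] F [-0.11 -0.07 -0.31] Ftool [-0.07  0.31  0.11] T [0.023 0.085 0.041] w 39.99 q [-0.1   0.8   0.6   1.85 -0.68  0.7  -2.2 ]
```

Free. Now I lift clear and unwind the wrist on the way up.

Request:
apply_moves:
  targets:
    - [0,-0.25,0,0,0,0]
    - [0,-0.5,0,0,0,0]
    - [0,-0.5,0,0,0,0]
    - [0,-0.4,0,0,-0.5,0]
    - [0,0,0,0,-1,0]
    - [0,0,0,0,-1,0]
    - [0,0,0,0,-1,0]
    - [0,0,0,0,-1,0]
    - [0,0,0,0,-1,0]
    - [0,0,0,0,-1,0]
    - [0,0,0,0,-1,0]
    - [0,0,0,0,-0.5,0]

```text
clock: 17.32
eef_pos: [550.3, -176.1, 156.6]
tool_rot: [-1.571, 0.001, 2.738]
force: [-0.0, 0.7, -0.5]
width: 40.4
```

```bash
python3 st.py; python3 - <<'E'
from h import *
im=get_image("top");cv2.imwrite("pics/top1.png",im[:,:,::-1]);c=calibration("top");h=hsv(im)
m=((h[...,0]>4)&(h[...,0]<20)&(h[...,1]>190)).astype(np.uint8);m[:, :225]=0;m[:,320:]=0;m[:130]=0;m[300:]=0
for b in blobs(m,300):
    r=cv2.minAreaRect(b);print(r,[ray(c,p,15)[:2].round(0).tolist() for p in cv2.boxPoints(r)],ray(c,r[0],15).round(1))
p,r,s=pose();print(delta([526.5,179.7,p[2]],r))
E
```

```text
17.325 [ 550.34 -176.05  156.64] yaw [-90.    0.  156.9] F [-0.05  0.74 -0.54] Ftool [ 0.34  0.54 -0.66] T [0.009 0.048 0.012] w 40.38 q [ 0.03  0.64  0.36  1.81 -0.32  0.75 -1.41]
(array([ 4.033e+00, -4.000e-03, -7.950e+00]), array([0., 0., 0.]))
```

Request:
apply_moves:
  targets:
    - [0.4,0,-0.8,0,0,0]
    - [0.4,0,-0.8,0,0,0]
    - [0.4,0,-0.8,0,0,0]
    - [0.4,0,-0.8,0,0,0]
    - [0.4,0,-0.8,0,0,0]
    - [0.4,0,-0.8,0,0,0]
    - [0.4,0,-0.8,0,0,0]
    - [0.4,0,-0.8,0,0,0]
    - [0.4,0,-0.8,0,0,0]
    - [0.4,0,-0.75,0,0,0]
    - [0,0,0,0,0,0]

```text
clock: 18.75
eef_pos: [528.5, 183.5, 156.0]
tool_rot: [-1.572, -0.001, 2.74]
force: [-0.3, -0.6, 0.6]
width: 40.2
```

```bash
python3 st.py; python3 - <<'E'
from h import *
im=cv2.imread("pics/top1.png")[:,:,::-1].copy();c=calibration("top");h=hsv(im)
m=((h[...,0]>4)&(h[...,0]<22)&(h[...,1]>130)).astype(np.uint8);m[:, :225]=0;m[:,320:]=0;m[:130]=0;m[300:]=0
for b in blobs(m,300):
    r=cv2.minAreaRect(b);print(r,[ray(c,p,15)[:2].round(0).tolist() for p in cv2.boxPoints(r)],ray(c,r[0],15).round(1))
w=get_image("wrist");s=get_image("scene")
cv2.imwrite("pics/v2.png",np.hstack([cv2.resize(w,(420,315)),cv2.resize(s[150:350,150:417],(420,315))])[:,:800,::-1])
E
```

```text
18.75 [528.5  183.5  156.04] yaw [-90.1  -0.  157. ] F [-0.26 -0.59  0.56] Ftool [ 0.01 -0.56  0.65] T [-0.077  0.003 -0.011] w 40.18 q [-0.65  0.63  0.41  1.86 -0.37  0.73 -2.  ]
((275.4546203613281, 247.99794006347656), (54.67082595825195, 60.528411865234375), 2.6025619506835938) [[447.0, 260.0], [618.0, 255.0], [608.0, 101.0], [438.0, 110.0]] [526.6 181.6  15. ]
((259.7898254394531, 174.38536071777344), (43.293827056884766, 36.690887451171875), 2.045408248901367) [[691.0, 291.0], [801.0, 289.0], [794.0, 163.0], [684.0, 167.0]] [742.1 227.3  15. ]
```

View pics/v2.png

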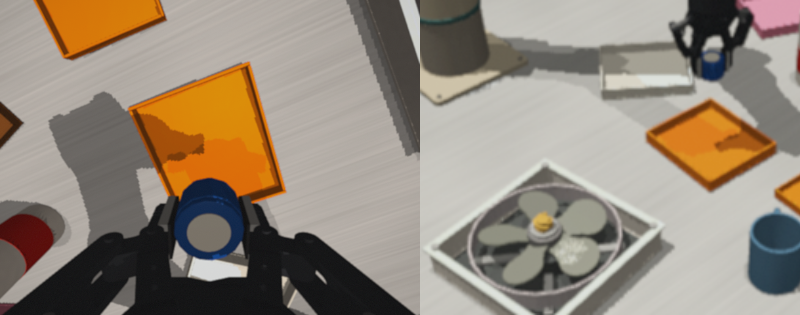

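The wrist view shows the knob held at (208,220) with the disc up. The scene view shows the bare brass shaft at (543,222) and the orange tray clear. The TCP is within 3 mm of the tray centre, so I'll descend.

Request:
apply_moves:
  targets:
    - [0,0.5,0,0,0,0]
    - [0,0.7,0,0,0,0]
    - [0,0.8,0,0,0,0]
    - [0,0.7,0,0,0,0]
    - [0,0.5,0,0,0,0]
    - [0,0.25,0,0,0,0]
    - [0,0.1,0,0,0,0]
    - [0,0,0,0,0,0]
    - [0,0,0,0,0,0]

```text
clock: 19.98
eef_pos: [529.6, 179.8, 14.6]
tool_rot: [-1.572, 0.001, 2.735]
force: [-0.3, 0.1, 0.1]
width: 39.7
```

```bash
python3 st.py
```

```text
19.975 [529.62 179.76  14.62] yaw [-9.000e+01  1.000e-01  1.567e+02] F [-0.27  0.06  0.08] Ftool [ 0.27 -0.08  0.05] T [ 0.037  0.002 -0.005] w 39.7 q [-0.55  0.84  0.26  1.93 -0.48  0.43 -1.9 ]
```

Now small steps down, watching Fz.

Request:
apply_moves:
  targets:
    - [0,0.05,0,0,0,0]
    - [0,0.05,0,0,0,0]
    - [0,0.03,0,0,0,0]
    - [0,0,0,0,0,0]

```text
clock: 20.48
eef_pos: [529.0, 179.7, 8.6]
tool_rot: [-1.571, -0.0, 2.735]
force: [0.6, -0.6, 0.3]
width: 40.0
```

Request:
apply_moves:
  targets:
    - [0,0.015,0,0,0,0]
    - [0,0,0,0,0,0]

```text
clock: 20.72
eef_pos: [529.0, 179.7, 8.1]
tool_rot: [-1.571, -0.0, 2.735]
force: [0.1, -0.6, -1.1]
width: 40.5
```

Request:
apply_moves:
  targets:
    - [0,0.015,0,0,0,0]
    - [0,0,0,0,0,0]

```text
clock: 20.98
eef_pos: [529.1, 179.7, 7.5]
tool_rot: [-1.571, 0.0, 2.735]
force: [0.2, -0.5, -0.1]
width: 40.1
```

Request:
apply_moves:
  targets:
    - [0,0.012,0,0,0,0]
    - [0,0,0,0,0,0]

```text
clock: 21.22
eef_pos: [529.0, 179.7, 7.0]
tool_rot: [-1.571, -0.0, 2.735]
force: [0.8, 0.4, -1.1]
width: 40.0
```

Request:
apply_moves:
  targets:
    - [0,0.012,0,0,0,0]
    - [0,0,0,0,0,0]

```text
clock: 21.48
eef_pos: [529.1, 179.7, 6.5]
tool_rot: [-1.571, 0.0, 2.735]
force: [0.2, -0.0, -0.5]
width: 40.3
```

Request:
apply_moves:
  targets:
    - [0,0.012,0,0,0,0]
    - [0,0,0,0,0,0]

```text
clock: 21.72
eef_pos: [529.1, 179.7, 6.5]
tool_rot: [-1.571, 0.0, 2.735]
force: [-0.3, -0.4, 5.8]
width: 40.5
```

Request:
apply_moves:
  targets:
    - [0,0.012,0,0,0,0]
    - [0,0,0,0,0,0]

```text
clock: 21.98
eef_pos: [529.1, 179.7, 6.4]
tool_rot: [-1.571, -0.0, 2.735]
force: [-2.6, -1.2, 9.3]
width: 40.3
```

Contact is felt. I'll relax slightly and release.

Request:
apply_moves:
  targets:
    - [0,-0.014,0,0,0,0]
    - [0,0,0,0,0,0]

```text
clock: 22.22
eef_pos: [529.1, 179.7, 6.5]
tool_rot: [-1.571, 0.0, 2.735]
force: [-1.4, -0.2, 6.1]
width: 40.3
```

Request:
apply_moves:
  targets:
    - [0,0,0,0,0,0]
    - [0,0,0,0,0,0]
    - [0,0,0,0,0,0]
    - [0,0,0,0,0,0]
    - [0,0,0,0,0,0]
  jaw: 0.6

```text
clock: 22.85
eef_pos: [529.1, 179.7, 6.1]
tool_rot: [-1.571, 0.0, 2.735]
force: [0.6, 0.1, -0.4]
width: 68.3
```

Request:
apply_moves:
  targets:
    - [0,-0.1,0,0,0,0]
    - [0,-0.3,0,0,0,0]
    - [0,-0.5,0,0,0,0]
    - [0,-0.8,0,0,0,0]
    - [0,-0.9,0,0,0,0]
    - [0,-0.9,0,0,0,0]
    - [0,-0.5,0,0,0,0]
    - [0,0,0,0,0,0]

```text
clock: 23.85
eef_pos: [530.2, 180.0, 168.3]
tool_rot: [-1.574, 0.003, 2.735]
force: [-0.4, -0.8, 0.1]
width: 68.4
```

```bash
python3 knob.py k3 37; python3 - <<'E'
from h import *
w=get_image("wrist");s=get_image("scene");t=get_image("top")
cv2.imwrite("pics/top3.png",t[:,:,::-1])
a=cv2.resize(t[180:300,340:480],(400,343),interpolation=2);b=cv2.resize(w,(400,300))
o=cv2.imread("pics/top0.png")[:,:,::-1];a0=cv2.resize(o[180:300,340:480],(400,343),interpolation=2)
q=cv2.resize(s[180:330,230:430],(400,300),interpolation=2)
cv2.imwrite("pics/v3.png",np.vstack([np.hstack([a0,a])[:300],np.hstack([b,q])])[:600,:,::-1])
E
```

```text
k3 tcp [530.2 180.  168.3] q7 -2.004 disc [523.7 179.7  37. ] (322.3203883495146, 243.35728155339805) fit [ 1.696e+01  5.770e+00 -3.200e-01 -5.000e-02  1.000e-02] flat deg mod30 28.7 jaw yaw deg -113.3 amp 0.05
```

View pics/v3.png

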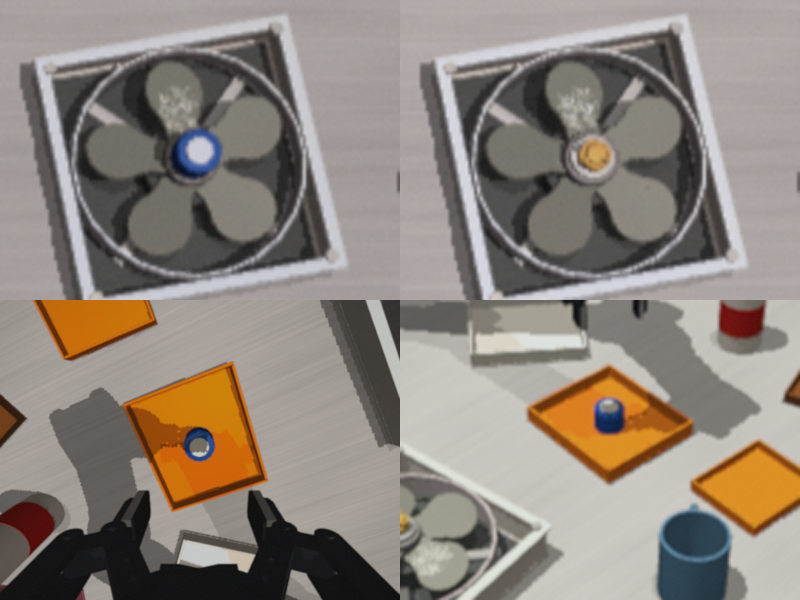

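The propeller stands exactly as before, with the bare shaft in the middle. The knob stands upright in the large orange tray, at wrist view (200,445) and scene view (609,413), and the gripper is clear of everything. I'm handing in.

```bash
python3 -c "
from cell import *
print(finish_job())"
```

```text
the job is handed in; nothing more can be done
None
```

The knob is off the fan and standing open side down, about central in the large orange tray. I handed the job in at about 24 s of the 72 s allowed.

- **Loosening:** I turned the knob clockwise about 300°, raising the tool to match its climb. The vertical force was at most 7.5 N at each reading and the sideways force at most about 2 N. The first lift guesses were off (too fast, then too slow) until the climb settled at about 24 mm per turn.
- **Freeing:** The knob counted as free when another 32° at fixed height gave no load. It then lifted off with only about its own weight on the gripper.
- **Placing:** I set it down by feel, with about 9 N on the tray at most, eased to about 6 N before release.
- **Last checks:** The pictures after release show the knob upright in the tray and the propeller and housing in their starting positions. The rest of what is in view looks undisturbed, and the gripper was about 130 mm above the knob.
- **Disagreement:** The rim fit for the knob's angle was poor (its amplitude was only 0.03 mm and its radius 19 mm rather than 20.5). I aligned the jaws mainly from the close crop, and the 40.3 mm grip width agreed with gripping the flats.

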